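# Sweep the offcuts off the welding plate into the scrap tray

### The arm

A 6-joint arm with a two-finger parallel gripper is mounted at the origin on the work surface. World frame = base frame: x ahead of the robot, y to its left, z up, the work surface at z = 0. Lengths are in m, angles in rad, forces in N, time in s.
With the tool pointing down it reaches from about 0.275 to 0.85 m from the base axis. Payload 5.2 kg.
Tool frame: the origin (TCP) lies midway between the tips of the shut fingers; the grasp point (between the pads) lies 19 mm behind it; z points along the fingers, y is the direction in which the jaws open and shut (so a half turn about z gives the same grasp; the last joint's range is limited). The gripper opens to 85 mm and grips with 20 to 120 N. Pads are 22 mm wide; open, the fingers measure 114 mm over their backs; the gripper's body (76 mm by 85 mm) begins 54 mm behind the grasp point. The pads swing forward as they close: fully open they stand 13 mm farther back than shut.
Start: joints at [1.021, 0.259, 1.535, -0, 1.348, -0.203], TCP at [0.187, 0.517, 0.231] pointing down, gripper open.
Joint ranges: [-3.14, 3.14], [-0.91, 2.08], [0.19, 2.58], [-1.22, 4.36], [0.22, 2.71], [-3.12, 3.12]. Speed limits (rad/s): [2.57, 2.57, 3.14, 3.14, 3.14, 3.14].

### API

Orientations are given as a unit quaternion [w, x, y, z].
In Python, from cell import robot gives the robot as it stands.
- The arm moves only by the shell command python3 -m handwheel 'ROWS'. ROWS is a JSON object of lists of equal length, an entry for each row: "twist": the turn, a rotation vector about the tool's x, y, z in rad, a list of three; "delta_pos": the shift along the tool's x, y, z in mm, a list of three; "fingers": the opening, from 0 (shut) to 1 (fully open). In form: {"twist": [[rx, ry, rz], ...], "delta_pos": [[dx, dy, dz], ...], "fingers": [fingers, ...]}. A call has 1 to 8 rows; each row shifts and turns the pose as measured when the row begins, along the tool's axes as they then stand; what a row does not reach is not made up. A row lasts 1/8 s, in which the tool goes at most 62.5 mm and 10.7 degrees, less where a joint would pass 70% of its speed; a pose out of reach is approached as far as the arm can. A call with a gripper value outside its range is refused whole. The fingers move at their own pace and stop on an object; the grip force is fixed at half the most. Time passes only in rows, so rows that do not move let the fingers close. It gives the time, the measured TCP pose, the force and the opening at its end, in the units of the state.
- robot.get_state(): the state, without advancing time (a new reading comes with each control period).
- robot.read_camera(name): name is "scene" or "side" or "wrist"; returns the picture (384x512x3 uint8, red, green, blue); there is no depth.
- robot.camera_info(name): a dict with "fx", "fy", "cx", "cy" (pixels), "origin" and "attitude" of the camera in the world. Camera axes: x right, y up, looking along -z (the intrinsics and any distortion apply to the point x, -y, -z); pixel columns grow to the right and rows downward; lengths in m; the calibration is good to about 2 mm. A picture is of the moment at which its call begins: read the wrist's pose just before it. camera_info takes no time and is no camera call; for the wrist camera it gives the pose at the moment of the call.
- robot.job_done(): hands the job in, once; it reports no verdict.
The state is a dict: "t": time; "joint_positions": joint angles; "qd": joint speeds; "effort": joint torques, N m; "tcp_pos": TCP position; "ee_rot": TCP orientation; "ft_force": force on the tool from outside, world axes, zero at the start; "wrist_torque": the same for the moment, N m; "width": finger opening in m.
Only numpy, scipy, OpenCV 4.12 (cv2) and the standard library are available. Lean on these libraries where they do the work, as an engineer would, in place of code of your own. Each camera call takes 0.05 s, during which the arm holds its last target. There are 200 camera calls.

### The job

Clear the three loose steel offcuts (a bar end, a tube ring and a round slug) off the welding plate: sweep them across it with the fingertips and off its end into the red scrap tray; the stop bar along the near edge is there to sweep along. None may go into the blue tray of nuts. Only push the offcuts over the plate, never pick them up, and leave the welded tee, the magnet and the jar standing where they are.

Things in the scene. Friction and masses are not known exactly. Their poses are not given: they have to be found in the camera images.
- plate_top (a point): (Sizes in mm.) Dark grey steel plate with white chalk lines, 260 (x) by 420 (y), top 70 above the bench, fixed; this point: centre of its top face. x away from the robot, y to its left, turned up to 9 degrees. A steel stop bar 20 wide, 20 high runs along the whole near edge (x -130 to -110); the other edges are bare. The trays stand at its +y and -y ends, either way round.
- scrap_tray_floor (a point): red open sheet-steel scrap tray, empty, 260 (x) by 120 (y), 62 high, walls 3, standing on the bench against one end of the plate (either +y or -y), 2 clear of the plate's edge, the rim 8 below the plate's top; fixed. This point is the centre of its inner floor, 3 above the bench; axes as the plate's.
- nut_tray_floor (a point): blue tray of the same size at the other end of the plate, with new hexagon nuts in it; fixed. This point is the centre of its inner floor; axes as the plate's.
- bar_end_center (a point): bright steel offcut lying flat on the plate, 12 high; this point is its centre, 6 above its underside. Flat-bar end, 40 (its x) by 20 (y), 75 g, lying at any yaw.
- round_slug_center (a point): bright steel offcut lying flat on the plate, 12 high; this point is its centre, 6 above its underside. Round slug, 25 diameter, 46 g.
- tube_ring_center (a point): bright steel offcut lying flat on the plate, 12 high; this point is its centre, 6 above its underside. Square ring sawn from a tube, 30 by 30, wall 3, open in the middle, 31 g, lying at any yaw.
- bar_end: the same flat-bar end: its origin is the centre of its underside
- round_slug: the same round slug: its origin is the centre of its underside
- tube_ring: the same tube ring: its origin is the centre of its underside
- tee_joint: rust-brown steel welded tee, stands loose on the far half of the plate: base 70 (x) by 50 (y) by 6, upright web along x in its middle, 42 high over all; origin at the centre of its underside. Not to be disturbed.
- magnet: red triangular welding magnet standing loose on the far half of the plate on its long edge: foot 22 (x) by 58 (y), 45 high; origin at the centre of its underside. Not to be disturbed.
- dip_jar: white jar with a blue lid, diameter 53, 41 high, stands loose on the far half of the plate; origin at the centre of its underside. The tee, the magnet and the jar stand in a row along the plate's y about 135 apart, in any order; two offcuts lie in the two gaps between them and one on the near half of the plate; the way from each offcut straight back (plate -x) to the stop bar is clear of all three. Not to be disturbed.

How it is judged:
At the end, for the whole second after the job is handed in: All three offcuts lie at rest (slower than 20 mm/s) inside the red scrap tray: centres within its walls and at least 9 mm below its rim; the tee, the magnet and the jar have each moved less than 15 mm and stand upright within 0.15 rad (x of bar_end_center in the frame of scrap_tray_floor between -0.127 and 0.127 m and y of bar_end_center in the frame of scrap_tray_floor between -0.057 and 0.057 m and z of each of bar_end_center, round_slug_center, tube_ring_center in the frame of scrap_tray_floor below 0.05 m and x of round_slug_center in the frame of scrap_tray_floor between -0.127 and 0.127 m and y of round_slug_center in the frame of scrap_tray_floor between -0.057 and 0.057 m and x of tube_ring_center in the frame of scrap_tray_floor between -0.127 and 0.127 m and y of tube_ring_center in the frame of scrap_tray_floor between -0.057 and 0.057 m and linear speed of each of bar_end, round_slug, tube_ring below 0.02 m/s and distance of each of tee_joint, magnet, dip_jar from where it was at the start of the episode below 0.015 m and angle between each of tee_joint, magnet, dip_jar's own z axis and vertical below 0.15 rad); the robot touches nothing.
It fails at once if an offcut is picked up (its centre rises 19 mm above where it lay on the plate) (height (world z) of any of bar_end_center, round_slug_center, tube_ring_center above 0.095 m).
It fails at once if an offcut drops into the blue nut tray ((x of bar_end_center in the frame of nut_tray_floor between -0.127 and 0.127 m and y of bar_end_center in the frame of nut_tray_floor between -0.057 and 0.057 m and z of bar_end_center in the frame of nut_tray_floor below 0.05 m) or (x of round_slug_center in the frame of nut_tray_floor between -0.127 and 0.127 m and y of round_slug_center in the frame of nut_tray_floor between -0.057 and 0.057 m and z of round_slug_center in the frame of nut_tray_floor below 0.05 m) or (x of tube_ring_center in the frame of nut_tray_floor between -0.127 and 0.127 m and y of tube_ring_center in the frame of nut_tray_floor between -0.057 and 0.057 m and z of tube_ring_center in the frame of nut_tray_floor below 0.05 m)).
It fails at once if the tee, the magnet or the jar is shoved (25 mm), lifted (15 mm) or tipped (0.4 rad) (distance of any of tee_joint, magnet, dip_jar from where it was at the start of the episode above 0.025 m or angle between any of tee_joint, magnet, dip_jar's own z axis and vertical above 0.4 rad or height (world z) of any of tee_joint, magnet, dip_jar above 0.085 m).
It also fails if it takes over 72 s, if anything falls off the work surface, if the arm or the gripper's body presses on something with over 40 N, if the wrist force passes 120 N, or if a joint passes its speed limit or range.

## Working session

There is one attempt and no reset: what is moved stays moved. The work goes in short steps, Python scripts to look and compute and a shell command to move; the robot and the scene stay as the last step left them, time stands still between calls to the robot, and variables do not carry over. Pictures are saved under pics/ and viewed, about 8 in all and at most 12, crops included, and the job is handed in when it is done.

```bash
mkdir -p pics; ls; python3 - <<'E'
from cell import robot
import cv2
print(robot.get_state())
for n in("scene","side"):
    print(n,robot.camera_info(n)); cv2.imwrite(f"pics/{n}0.png",robot.read_camera(n)[:,:,::-1])
E
```

```text
pics
{'t': 0.0, 'joint_positions': array([ 1.02123624e+00,  2.59361664e-01,  1.53611406e+00, -3.11248837e-05,
        1.34801899e+00, -2.02799101e-01]), 'qd': array([-5.88762371e-05,  8.44395311e-04,  5.49892521e-04,  5.35630352e-04,
       -5.92893928e-04,  2.11642954e-03]), 'effort': array([ 8.91066757e-04, -4.46032691e+01, -2.90570050e+01, -2.38120674e-04,
        1.13259655e-02, -7.33237982e-06]), 'tcp_pos': array([0.18661332, 0.51678786, 0.23045224]), 'ee_rot': array([-3.35266834e-04,  1.72509658e-01,  9.85007367e-01, -8.90105203e-04]), 'ft_force': array([ 0.05724541, -0.47085057, -1.2149832 ]), 'wrist_torque': array([0.0087434 , 0.06654742, 0.01657112]), 'width': 0.08515872933562882}
scene {'fx': 483.2554975848451, 'fy': 483.2554975848451, 'cx': 255.57843456467282, 'cy': 187.52880393340934, 'origin': array([1.13691207, 0.18126984, 0.87391526]), 'attitude': array([0.57135866, 0.17551172, 0.23993685, 0.76496747])}
side {'fx': 450.4083052336778, 'fy': 450.4083052336778, 'cx': 252.43087204647526, 'cy': 185.25677115749934, 'origin': array([0.57786063, 0.68834857, 0.66039722]), 'attitude': array([-0.00511757, -0.01136606,  0.40783025,  0.91297268])}
```

View pics/scene0.png

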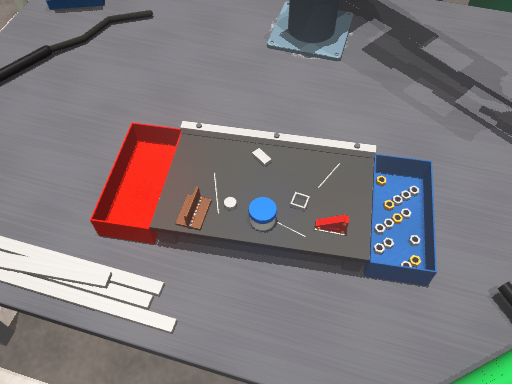

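View pics/side0.png

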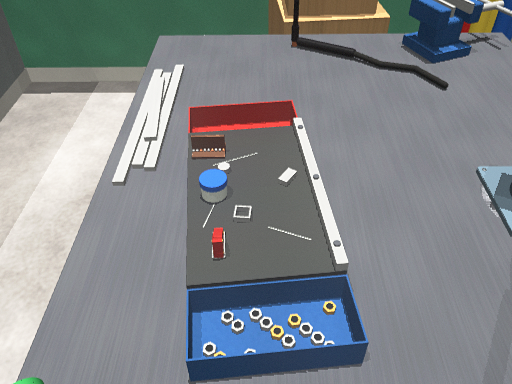

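The scene view shows red tray at -y (image left), blue at +y. The bar end is at (261,157), the slug at (230,202) between tee (195,207) and jar (262,213), and the ring at (300,200) between jar and magnet (332,225). The side view agrees. Next I measure.

```bash
cat > h.py <<'E'
import numpy as np, cv2
from scipy.spatial.transform import Rotation as R
def ray(info,u,v,z):
    q=info["attitude"]; M=R.from_quat(np.r_[q[1:],q[0]]).as_matrix()
    d=M@np.array([(u-info["cx"])/info["fx"],-(v-info["cy"])/info["fy"],-1]); o=info["origin"]
    return o+d*(z-o[2])/d[2]
E
python3 - <<'E'
from cell import robot
from h import *
np.set_printoptions(precision=4,suppress=True)
for n in("scene","side"):
    I=robot.camera_info(n); im=cv2.imread(f"pics/{n}0.png"); hsv=cv2.cvtColor(im,cv2.COLOR_BGR2HSV)
    h,s,v=cv2.split(hsv)
    roi=np.zeros_like(v); 
    if n=="scene": cv2.fillPoly(roi,[np.array([[181,137],[374,158],[370,258],[155,228]])],1)
    else: cv2.fillPoly(roi,[np.array([[190,130],[292,126],[333,266],[188,280]])],1)
    for nm,m,z in(("white",(v>150)&(s<60),.082),("red",((h<8)|(h>172))&(s>150)&(v>60),.07),("blue",(h>95)&(h<125)&(s>120),.111),("brown",(h<15)&(s>60)&(s<220)&(v<160),.07)):
        c,_=cv2.findContours((m&(roi>0)).astype('u1'),cv2.RETR_EXTERNAL,cv2.CHAIN_APPROX_NONE)
        for k in c:
            if cv2.contourArea(k)<20: continue
            P=np.array([ray(I,*p,z)[:2] for p in k[:,0]]).astype('f4')*1000
            print(n,nm,cv2.boundingRect(k),cv2.contourArea(k),cv2.minAreaRect(P), 'rng',P.min(0),P.max(0))
    pts={"scene":[(181,123,.09),(376,146,.09),(376,153,.09),(182,130,.09),(153,229,.07),(371,258,.07)],"side":[(294,118,.09),(301,118,.09),(347,262,.09),(335,265,.09),(187,281,.07),(190,131,.07)]}[n]
    for p in pts: print(n,p,ray(I,*p)[:2]*1000)
E
```

```text
scene white (224, 197, 13, 11) 90.5 ((661.4331665039062, -17.721935272216797), (22.824626922607422, 23.867464065551758), 67.80435943603516) rng [649.5816 -29.7415] [673.2928  -6.219 ]
scene white (290, 192, 20, 16) 175.0 ((617.4705200195312, 111.96137237548828), (30.14802360534668, 30.139646530151367), 84.47049713134766) rng [602.0867  95.8172] [633.4239 128.1228]
scene white (318, 163, 22, 25) 20.0 ((543.1236572265625, 154.182861328125), (2.7985119819641113, 76.54254913330078), 68.07098388671875) rng [507.616 139.4  ] [578.6384 168.9583]
scene white (252, 148, 19, 16) 126.5 ((533.0941162109375, 9.1085205078125), (39.971588134765625, 19.739810943603516), 54.649085998535156) rng [515.7678 -11.9548] [551.0815  29.2638]
scene red (316, 214, 33, 19) 388.0 ((642.729248046875, 182.63998413085938), (40.979034423828125, 61.33458709716797), 10.397823333740234) rng [618.4359 152.2531] [662.2448 212.2279]
scene blue (249, 197, 28, 27) 569.5 ((678.4675903320312, 53.640480041503906), (56.8721923828125, 50.4635124206543), 16.374893188476562) rng [649.2886  26.4732] [707.0772  79.4682]
scene brown 
[... 1800 characters left out ...]
763069152832), 3.571898937225342) rng [647.021  28.629] [699.202   90.7141]
side brown (212, 242, 12, 16) 132.0 ((655.8592529296875, 192.36724853515625), (17.423377990722656, 35.582481384277344), 9.338712692260742) rng [645.9035 176.0955] [666.9962 209.0807]
side brown (191, 135, 35, 17) 417.0 ((701.9930419921875, -110.6636962890625), (59.038238525390625, 79.28681182861328), 89.82901000976562) rng [ 662.3737 -140.301 ] [741.5481 -81.0285]
side (294, 118, 0.09) [ 508.967  -177.2887]
side (301, 118, 0.09) [ 493.1075 -177.1846]
side (347, 262, 0.09) [445.551  234.3261]
side (335, 265, 0.09) [465.2391 240.3982]
side (187, 281, 0.07) [699.9121 257.9208]
side (190, 131, 0.07) [ 745.7206 -155.9266]
```

```bash
cat >> h.py <<'E'
C=np.array([602.,46.]); A=np.radians(7.5)
ex=np.array([np.cos(A),np.sin(A)]); ey=np.array([-np.sin(A),np.cos(A)])
def plate(w): d=np.asarray(w)[:2]-C; return np.array([d@ex,d@ey])
def st(px=None,py=None,z=None,phi=None):
    from cell import robot
    s=robot.get_state(); q=s["ee_rot"]; M=R.from_quat(np.r_[q[1:],q[0]]).as_matrix()
    p=s["tcp_pos"]*1000; f=np.degrees(np.arctan2(M[1,1],M[0,1]))-7.5
    print("t%.2f plate"%s["t"],plate(p).round(1),"z%.1f"%p[2],"jaw-vs-ex %.1f"%f,"tilt",M[:2,2].round(3),"F",s["ft_force"].round(1),"w%.1f"%(s["width"]*1000),"q",s["joint_positions"].round(2))
    if px is not None: print("delta tool mm",(M.T@(np.r_[C+px*ex+py*ey,z]-p)).round(1))
E
python3 -m handwheel '{"twist":[[0,0,-0.16],[0,0,-0.16],[0,0,-0.16]],"delta_pos":[[0,0,0],[0,0,0],[0,0,0]],"fingers":[0.14,0.14,0.14]}'
python3 -c "
from h import *
st(84,-70,180)
for w in ((532.5,9.6),(661,-17.6),(617.2,112.2)): print(plate(w))"
```

```text
t: 0.48
tcp_pos: [0.1861, 0.516, 0.229]
ee_rot: [-0.001, -0.074, 0.997, -0.002]
ft_force: [-0.1, -0.0, -0.1]
width: 0.0321
t0.47 plate [-351.   520.2] z229.0 jaw-vs-ex 90.9 tilt [-0.003 -0.004] F [-0.1 -0.  -0.1] w32.1 q [ 1.02  0.26  1.54 -0.    1.35 -0.7 ]
delta tool mm [-425.3 -597.2   49.9]
[-73.65657126 -27.01702259]
[ 50.193781   -70.75693852]
[23.71079582 63.6496517 ]
```

```bash
python3 -m handwheel '{"twist":[[0,0,0],[0,0,0],[0,0,0],[0,0,0],[0,0,0],[0,0,0],[0,0,0],[0,0,0]],"delta_pos":[[-27,-37,2],[-27,-37,2],[-27,-37,2],[-27,-37,2],[-27,-37,2],[-27,-37,2],[-27,-37,2],[-27,-37,2]],"fingers":[0.14,0.14,0.14,0.14,0.14,0.14,0.14,0.14]}'
python3 -m handwheel '{"twist":[[0,0,0],[0,0,0],[0,0,0],[0,0,0],[0,0,0],[0,0,0]],"delta_pos":[[-27,-37,2],[-27,-37,2],[-27,-37,2],[-27,-37,2],[-27,-37,2],[-27,-37,2]],"fingers":[0.14,0.14,0.14,0.14,0.14,0.14]}'
python3 -c "
from h import *
st(84,-70,150)"
```

```text
t: 1.48
tcp_pos: [0.4479, 0.2495, 0.2097]
ee_rot: [-0.004, -0.078, 0.997, -0.003]
ft_force: [0.8, 0.2, -0.3]
width: 0.0118
t: 2.22
tcp_pos: [0.6465, 0.0479, 0.194]
ee_rot: [-0.006, -0.078, 0.997, -0.002]
ft_force: [0.1, 0.6, 0.7]
width: 0.012
t2.23 plate [44.4 -3.9] z194.0 jaw-vs-ex 91.4 tilt [-0.012 -0.006] F [0.1 0.6 0.7] w12.0 q [-0.09  0.47  1.32 -0.01  1.36 -1.82]
delta tool mm [-38.5 -66.9  43.7]
```

```bash
python3 -m handwheel '{"twist":[[-0.004,-0.013,0.024],[0,0,0],[0,0,0]],"delta_pos":[[-20,-34,10],[-18,-32,15],[0,0,15]],"fingers":[0.14,0.14,0.14]}'
python3 - <<'E'
from h import *
from cell import robot
st(84,-70,73)
I=robot.camera_info("wrist"); cv2.imwrite("pics/w1.png",robot.read_camera("wrist")[:,:,::-1]);print(I)
E
```

```text
t: 2.6
tcp_pos: [0.6968, -0.0175, 0.1512]
ee_rot: [0.0, -0.064, 0.998, -0.0]
ft_force: [-0.0, 0.7, -0.0]
width: 0.0122
t2.60 plate [ 85.7 -75.3] z151.2 jaw-vs-ex 89.8 tilt [ 0.001 -0.   ] F [-0.   0.7 -0. ] w12.2 q [-0.18  0.58  1.25 -0.    1.32 -1.88]
delta tool mm [ 1.7  5.4 78.2]
{'fx': 293.49886493037894, 'fy': 293.49886493037894, 'cx': 258.30413496695417, 'cy': 194.22717324397536, 'origin': array([ 0.61379929, -0.02812241,  0.29378513]), 'attitude': array([ 0.65200613, -0.10855826, -0.12361139,  0.74015089])}
```

View pics/w1.png

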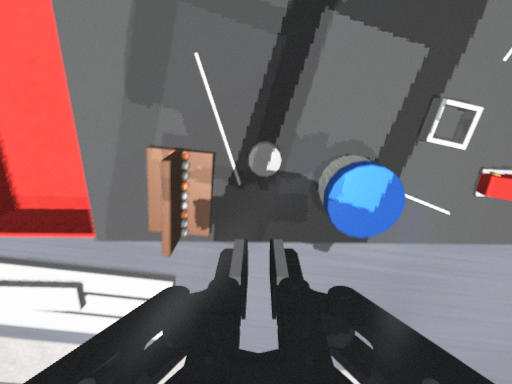

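The wrist view shows the slug at (265,158), tee base from (148,148) to (214,238), jar lid at (365,200) and ring at (455,125). The shut-ish fingers at (240–290, 240+) stand in the gap behind the slug. I check these by rays.

```bash
python3 - <<'E'
from h import *
from cell import robot
I=robot.camera_info("wrist")
for n,u,v,z in (("slug",265,158,.082),("tee",214,152,.076),("tee",212,237,.076),("tee",148,148,.076),("lid",365,200,.111),("ring",455,125,.082),("plateedge",85,205,.07),("mag",478,185,.075),("far edge",300,240,.07)):
    print(n,plate(ray(I,u,v,z)*1000).round(1))
E
```

```text
slug [ 44.  -68.2]
tee [  40.6 -105.8]
tee [ 110.3 -111. ]
tee [  37.4 -154.1]
lid [66.1 -3.4]
ring [21.1 64.5]
plateedge [  84.2 -212.7]
mag [67.2 96.5]
far edge [116.5 -38.2]
```

```bash
python3 -m handwheel '{"twist":[[0,0,0],[0,0,0],[0,0,0],[0,0,0],[0,0,0]],"delta_pos":[[1,6,18],[0,0,18],[0,0,18],[0,0,16],[0,0,7]],"fingers":[0.14,0.14,0.14,0.14,0.14]}'
python3 -c "
from h import *
st(84,-69,74)"
```

```text
t: 3.28
tcp_pos: [0.6903, -0.0065, 0.0702]
ee_rot: [-0.003, -0.066, 0.998, 0.001]
ft_force: [-14.5, 0.9, 38.0]
width: 0.0117
t3.27 plate [ 80.7 -63.6] z70.2 jaw-vs-ex 90.0 tilt [-0.006  0.002] F [-14.5   0.9  38. ] w11.7 q [-0.17  0.64  1.35  0.    1.16 -1.87]
delta tool mm [-3.2 -5.4 -3.8]
```

```bash
python3 -m handwheel '{"twist":[[0,0,0],[0,0,0]],"delta_pos":[[0,-3,-4],[0,0,0]],"fingers":[0.14,0.14]}'
python3 -c "
from h import *
st(-14,-69,74)"
```

```text
t: 3.52
tcp_pos: [0.6912, -0.0095, 0.075]
ee_rot: [-0.002, -0.066, 0.998, 0.001]
ft_force: [0.7, 0.2, 0.0]
width: 0.0117
t3.52 plate [ 81.2 -66.7] z75.0 jaw-vs-ex 90.0 tilt [-0.005  0.002] F [0.7 0.2 0. ] w11.7 q [-0.18  0.63  1.34  0.    1.17 -1.88]
delta tool mm [95.2 -2.2  1.4]
```

```bash
python3 -m handwheel '{"twist":[[0,0,0],[0,0,0],[0,0,0],[0,0,0],[0,0,0],[0,0,0],[0,0,0],[0,0,0]],"delta_pos":[[8,0,0],[11,0,0],[11,0,0],[11,0,0],[11,0,0],[11,0,0],[7,0,0],[3,0,0]],"fingers":[0.14,0.14,0.14,0.14,0.14,0.14,0.14,0.14]}'
python3 - <<'E'
from h import *
from cell import robot
st(7,63,160)
cv2.imwrite("pics/w2.png",robot.read_camera("wrist")[:,:,::-1])
E
```

```text
t: 4.53
tcp_pos: [0.6129, -0.0197, 0.0748]
ee_rot: [-0.003, -0.066, 0.998, 0.001]
ft_force: [0.3, -0.7, 0.3]
width: 0.0121
t4.53 plate [  2.2 -66.5] z74.8 jaw-vs-ex 90.0 tilt [-0.006  0.002] F [ 0.3 -0.7  0.3] w12.1 q [-0.21  0.51  1.56  0.    1.07 -1.92]
delta tool mm [ -4.4 129.8 -84.9]
```

View pics/w2.png

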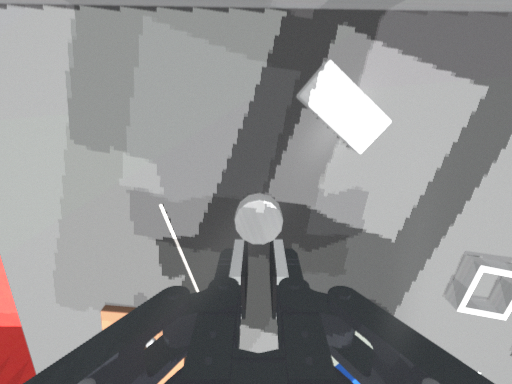

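The slug sits nested between the two tips at (259,218). The bar end is at (345,107) and the ring is undisturbed at (490,293). I lift, turn 90° and come down on the slug's +y side.

```bash
python3 -m handwheel '{"twist":[[0,0,0],[0,0,0],[0,0,0],[0,0,0.175],[0,0,0.175],[0,0,0.175],[0,0,0.175],[0,0,0.175]],"delta_pos":[[-4,0,0],[0,0,-15],[0,0,-20],[0,0,0],[0,0,0],[0,0,0],[0,0,0],[0,0,0]],"fingers":[0.14,0.14,0.14,0.14,0.14,0.14,0.14,0.14]}'
python3 -m handwheel '{"twist":[[0,0,0.175],[0,0,0.175],[0,0,0.175],[0,0,0.1],[0,0,0]],"delta_pos":[[0,0,0],[0,0,0],[0,0,0],[0,0,0],[0,0,0]],"fingers":[0.14,0.14,0.14,0.14,0.14]}'
python3 - <<'E'
from h import *
st(-20,-32,75)
E
```

```text
t: 5.58
tcp_pos: [0.622, -0.0194, 0.1181]
ee_rot: [0.001, 0.376, 0.927, 0.001]
ft_force: [0.6, -1.3, -0.9]
width: 0.0117
t: 6.2
tcp_pos: [0.6255, -0.0194, 0.124]
ee_rot: [0.004, 0.65, 0.76, 0.003]
ft_force: [0.4, 0.1, -0.2]
width: 0.0119
t6.20 plate [ 14.7 -67.9] z124.0 jaw-vs-ex 1.4 tilt [ 0.009 -0.001] F [ 0.4  0.1 -0.2] w11.9 q [-0.21  0.47  1.49  0.    1.17 -0.37]
delta tool mm [ 36.9 -34.3  48.6]
```

```bash
python3 -m handwheel '{"twist":[[0.009,0,0.024],[0,0,0],[0,0,0],[0,0,0],[0,0,0],[0,0,0]],"delta_pos":[[17,-17,0],[17,-16,8],[0,0,14],[0,0,13],[0,0,6],[0,0,2]],"fingers":[0.14,0.14,0.14,0.14,0.14,0.14]}'
python3 - <<'E'
from h import *
st(-20,-228,75)
E
```

```text
t: 6.95
tcp_pos: [0.591, 0.0083, 0.0811]
ee_rot: [0.003, 0.656, 0.755, 0.0]
ft_force: [-0.3, -0.0, -0.3]
width: 0.0117
t6.95 plate [-15.8 -36. ] z81.1 jaw-vs-ex 0.5 tilt [ 0.005 -0.004] F [-0.3 -0.  -0.3] w11.7 q [-0.17  0.46  1.63 -0.    1.04 -0.31]
delta tool mm [-192.    -5.7    6.9]
```

```bash
python3 -m handwheel '{"twist":[[0,0,0],[0,0,0],[0,0,0],[0,0,0],[0,0,0],[0,0,0],[0,0,0],[0,0,0]],"delta_pos":[[0,-4,6],[-6,0,0],[-10,0,0],[-12,0,0],[-12,0,0],[-12,0,0],[-12,0,0],[-10,0,0]],"fingers":[0.14,0.14,0.14,0.14,0.14,0.14,0.14,0.14]}'
python3 - <<'E'
from h import *
from cell import robot
st(-20,-218,75)
cv2.imwrite("pics/w3.png",robot.read_camera("wrist")[:,:,::-1])
E
```

```text
t: 7.95
tcp_pos: [0.5988, -0.0719, 0.0758]
ee_rot: [0.004, 0.656, 0.754, 0.001]
ft_force: [-0.6, 1.0, -0.0]
width: 0.0122
t7.95 plate [ -18.6 -116.5] z75.8 jaw-vs-ex 0.4 tilt [ 0.007 -0.004] F [-0.6  1.  -0. ] w12.2 q [-0.3   0.49  1.6  -0.    1.04 -0.44]
delta tool mm [-101.5   -2.2    1.3]
```

View pics/w3.png

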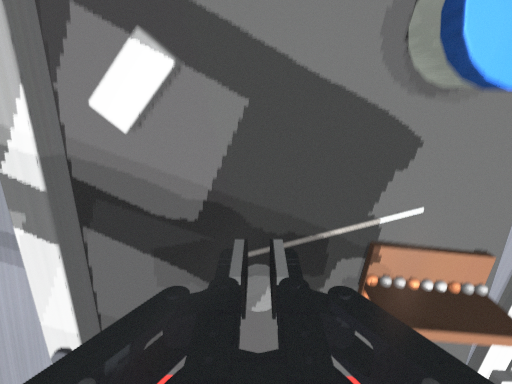

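The slug rides ahead of the fingers, glimpsed between them at (258,290). Bar end, tee and jar are clear. I continue off the end.

```bash
python3 -m handwheel '{"twist":[[0,0,0],[0,0,0],[0,0,0],[0,0,0],[0,0,0],[0,0,0],[0,0,0],[0,0,0]],"delta_pos":[[-8,0,0],[-12,0,0],[-12,0,0],[-12,0,0],[-12,0,0],[-12,0,0],[-12,0,0],[-8,0,0]],"fingers":[0.14,0.14,0.14,0.14,0.14,0.14,0.14,0.14]}'
python3 -m handwheel '{"twist":[[0,0,0],[0,0,0]],"delta_pos":[[-7,0,0],[0,0,0]],"fingers":[0.14,0.14]}'
python3 - <<'E'
from h import *
from cell import robot
st(-74,15,110)
cv2.imwrite("pics/s3.png",cv2.resize(robot.read_camera("scene")[90:290,80:400,::-1],None,fx=2,fy=2))
E
```

```text
t: 9.0
tcp_pos: [0.612, -0.1663, 0.0763]
ee_rot: [0.005, 0.657, 0.754, 0.0]
ft_force: [-0.3, 0.9, -0.2]
width: 0.012
t: 9.25
tcp_pos: [0.6131, -0.1744, 0.0763]
ee_rot: [0.005, 0.657, 0.754, 0.0]
ft_force: [-0.4, 0.5, 0.4]
width: 0.0121
t9.25 plate [ -17.7 -220. ] z76.3 jaw-vs-ex 0.4 tilt [ 0.007 -0.005] F [-0.4  0.5  0.4] w12.1 q [-0.45  0.54  1.51 -0.    1.08 -0.59]
delta tool mm [235.1 -54.5 -35.5]
```

View pics/s3.png

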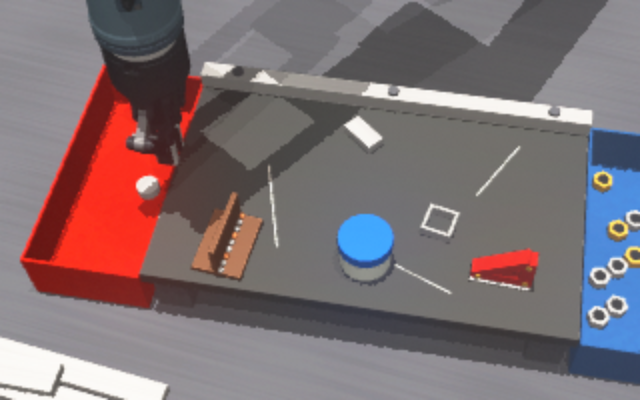

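The slug lies in the red tray at crop (148,187). Bar, ring, tee, jar and magnet are unmoved. Next is the bar end, approached from behind in the same orientation.

```bash
python3 -m handwheel '{"twist":[[0.007,0,0.007],[0,0,0],[0,0,0],[0,0,0],[0,0,0],[0,0,0],[0,0,0],[0,0,0]],"delta_pos":[[0,0,-18],[0,0,-20],[30,-8,0],[38,-9,0],[38,-9,0],[38,-9,0],[38,-9,0],[30,-9,0]],"fingers":[0.14,0.14,0.14,0.14,0.14,0.14,0.14,0.14]}'
python3 - <<'E'
from h import *
st(-74,15,75)
E
```

```text
t: 10.3
tcp_pos: [0.5301, 0.0368, 0.1144]
ee_rot: [0.002, 0.66, 0.752, -0.001]
ft_force: [0.4, -0.2, -0.3]
width: 0.0119
t10.30 plate [-72.5   0.2] z114.4 jaw-vs-ex -0.0 tilt [ 0.001 -0.005] F [ 0.4 -0.2 -0.3] w11.9 q [-0.14  0.33  1.74 -0.01  1.07 -0.27]
delta tool mm [14.9 -1.5 39.3]
```

```bash
python3 -m handwheel '{"twist":[[0,0,0],[0,0,0],[0,0,0],[0,0,0],[0,0,0],[0,0,0]],"delta_pos":[[12,0,0],[0,0,12],[0,0,14],[0,0,8],[0,0,2],[0,0,0]],"fingers":[0.14,0.14,0.14,0.14,0.14,0.14]}'
python3 - <<'E'
from h import *
st(-74,-220,75)
E
```

```text
t: 11.05
tcp_pos: [0.5288, 0.048, 0.0749]
ee_rot: [0.002, 0.659, 0.752, -0.002]
ft_force: [1.2, -0.1, 0.5]
width: 0.0119
t11.05 plate [-72.3  11.5] z74.9 jaw-vs-ex 0.0 tilt [-0.    -0.005] F [ 1.2 -0.1  0.5] w11.9 q [-0.12  0.38  1.78 -0.01  0.98 -0.24]
delta tool mm [-231.5   -1.8    1.1]
```

```bash
python3 -m handwheel '{"twist":[[0,0,0],[0,0,0],[0,0,0],[0,0,0],[0,0,0],[0,0,0],[0,0,0],[0,0,0]],"delta_pos":[[-6,0,0],[-8,0,0],[-8,0,0],[-10,0,0],[-12,0,0],[-12,0,0],[-12,0,0],[-10,0,0]],"fingers":[0.14,0.14,0.14,0.14,0.14,0.14,0.14,0.14]}'
python3 - <<'E'
from h import *
from cell import robot
st(-74,-220,75)
a=cv2.resize(robot.read_camera("scene")[90:290,80:400,::-1],None,fx=1.25,fy=1.25)
b=robot.read_camera("side")[80:330,150:400,::-1]
cv2.imwrite("pics/s4.png",np.hstack([a,b]))
E
```

```text
t: 12.05
tcp_pos: [0.5406, -0.0353, 0.0765]
ee_rot: [0.003, 0.659, 0.752, -0.001]
ft_force: [-0.9, 0.5, -0.7]
width: 0.012
t12.05 plate [-71.4 -72.6] z76.5 jaw-vs-ex -0.0 tilt [ 0.002 -0.006] F [-0.9  0.5 -0.7] w12.0 q [-0.27  0.4   1.76 -0.01  0.99 -0.4 ]
delta tool mm [-147.4   -2.5    2.4]
```

View pics/s4.png

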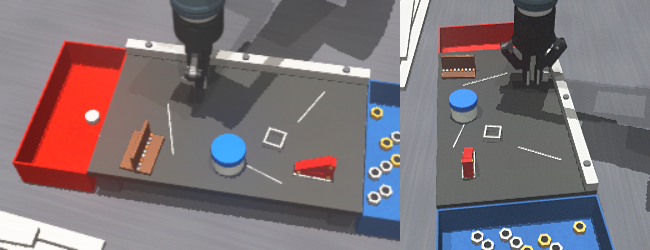

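The bar end is hidden ahead of the gripper at left (195,75), with nothing left behind it on the plate. I continue the sweep.

```bash
python3 -m handwheel '{"twist":[[0,0,0],[0,0,0],[0,0,0],[0,0,0],[0,0,0],[0,0,0],[0,0,0],[0,0,0]],"delta_pos":[[-8,0,1],[-12,0,0],[-12,0,0],[-12,0,0],[-12,0,0],[-12,0,0],[-12,0,0],[-12,0,0]],"fingers":[0.14,0.14,0.14,0.14,0.14,0.14,0.14,0.14]}'
python3 -m handwheel '{"twist":[[0,0,0],[0,0,0],[0,0,0],[0,0,0],[0,0,0],[0,0,0]],"delta_pos":[[-12,0,0],[-12,0,0],[-12,0,0],[-8,0,0],[0,0,0],[0,0,0]],"fingers":[0.14,0.14,0.14,0.14,0.14,0.14]}'
python3 - <<'E'
from h import *
from cell import robot
st(60,63,135)
a=cv2.resize(robot.read_camera("scene")[90:290,80:400,::-1],None,fx=1.25,fy=1.25)
b=robot.read_camera("side")[80:330,150:400,::-1]
cv2.imwrite("pics/s5.png",np.hstack([a,b]))
E
```

```text
t: 13.15
tcp_pos: [0.5535, -0.1325, 0.0761]
ee_rot: [0.003, 0.659, 0.752, -0.001]
ft_force: [0.4, -0.0, 0.3]
width: 0.012
t: 13.9
tcp_pos: [0.5596, -0.1802, 0.0762]
ee_rot: [0.003, 0.66, 0.751, -0.001]
ft_force: [0.1, 0.1, -0.5]
width: 0.0118
t13.90 plate [ -71.6 -218.7] z76.2 jaw-vs-ex -0.1 tilt [ 0.002 -0.006] F [ 0.1  0.1 -0.5] w11.8 q [-0.5   0.47  1.64 -0.    1.03 -0.63]
delta tool mm [281.5 131.4 -60.4]
```

View pics/s5.png

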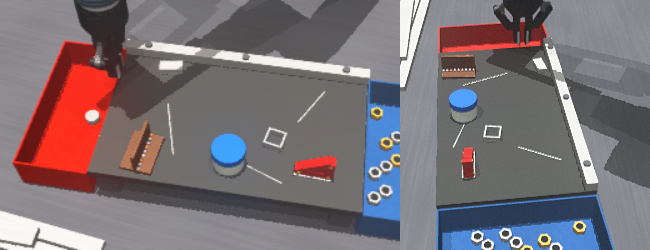

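The bar end slid off sideways and now lies along the stop bar at left crop (171,65). I measure it and sweep again along the bar.

```bash
python3 - <<'E'
from h import *
from cell import robot
for n,(x,y,X,Y) in (("scene",(200,136,235,160)),("side",(270,133,305,155))):
    im=robot.read_camera(n); I=robot.camera_info(n)
    h,s,v=cv2.split(cv2.cvtColor(im,cv2.COLOR_RGB2HSV)); m=np.zeros_like(v); m[y:Y,x:X]=((v>170)&(s<60))[y:Y,x:X]
    for k in cv2.findContours(m,cv2.RETR_EXTERNAL,cv2.CHAIN_APPROX_NONE)[0]:
        if cv2.contourArea(k)<15: continue
        P=np.array([plate(ray(I,*p,.082)*1000) for p in k[:,0]]).astype('f4'); print(n,cv2.boundingRect(k),cv2.minAreaRect(P),P.min(0),P.max(0))
st(-86,-85,100)
E
```

```text
scene (207, 138, 19, 8) ((-95.24784088134766, -128.4909210205078), (19.401512145996094, 38.76141357421875), 8.820042610168457) [-107.69774 -147.84726] [ -82.7947   -108.272995]
side (283, 137, 14, 12) ((-96.62387084960938, -127.2187728881836), (19.27185821533203, 41.118648529052734), 9.58401107788086) [-108.203224 -148.95703 ] [ -84.98365 -108.21519]
side (298, 133, 7, 17) ((-123.09131622314453, -132.12904357910156), (58.405540466308594, 13.175396919250488), 79.26112365722656) [-135.0051  -161.37834] [-119.43345  -102.537186]
t14.10 plate [ -71.5 -218.6] z76.3 jaw-vs-ex -0.0 tilt [ 0.003 -0.006] F [-0.4 -1.1  0.5] w11.7 q [-0.5   0.47  1.64 -0.01  1.03 -0.63]
delta tool mm [133.4 -14.6 -24.6]
```

```bash
python3 -m handwheel '{"twist":[[0,0.006,0],[0,0,0],[0,0,0],[0,0,0],[0,0,0],[0,0,0],[0,0,0]],"delta_pos":[[0,0,-18],[0,0,-18],[24,-5,0],[36,-5,0],[36,-5,0],[28,-4,0],[0,0,0]],"fingers":[0,0,0,0,0,0,0]}'
python3 - <<'E'
from h import *
st(-91,-84,75)
E
```

```text
t: 14.98
tcp_pos: [0.5179, -0.0485, 0.1098]
ee_rot: [-0.003, 0.659, 0.752, 0.0]
ft_force: [0.5, 0.3, -0.1]
width: 0.0002
t14.97 plate [-95.7 -82.7] z109.8 jaw-vs-ex 0.1 tilt [-0.005  0.004] F [ 0.5  0.3 -0.1] w0.2 q [-0.31  0.32  1.77  0.    1.06 -0.44]
delta tool mm [-1.5  4.8 34.8]
```

```bash
python3 -m handwheel '{"twist":[[0,0,0],[0,0,0],[0,0,0],[0,0,0],[0,0,0],[0,0,0]],"delta_pos":[[0,5,0],[0,0,10],[0,0,12],[0,0,8],[0,0,2],[0,0,0]],"fingers":[0,0,0,0,0,0]}'
python3 - <<'E'
from h import *
st(-91,-215,75)
E
```

```text
t: 15.72
tcp_pos: [0.5225, -0.0491, 0.0737]
ee_rot: [-0.004, 0.659, 0.752, -0.001]
ft_force: [-0.5, 1.0, 0.5]
width: 0.0001
t15.72 plate [-91.2 -83.9] z73.7 jaw-vs-ex -0.0 tilt [-0.007  0.004] F [-0.5  1.   0.5] w0.1 q [-0.31  0.38  1.79  0.    0.98 -0.44]
delta tool mm [-131.1    0.2   -2. ]
```

```bash
python3 -m handwheel '{"twist":[[0,0,0],[0,0,0],[0,0,0],[0,0,0],[0,0,0],[0,0,0],[0,0,0],[0,0,0]],"delta_pos":[[-6,0,0],[-8,0,0],[-9,0,0],[-9,0,0],[-9,0,0],[-9,0,0],[-9,0,0],[-9,0,0]],"fingers":[0,0,0,0,0,0,0,0]}'
python3 - <<'E'
from h import *
st(-91,-220,75)
E
python3 -m handwheel '{"twist":[[0,0,0],[0,0,0],[0,0,0],[0,0,0],[0,0,0],[0,0,0],[0,0,0],[0,0,0]],"delta_pos":[[-8,0,0],[-9,0,0],[-9,0,0],[-9,0,0],[-9,0,0],[-9,0,0],[-9,0,0],[-3,0,0]],"fingers":[0,0,0,0,0,0,0,0]}'
python3 - <<'E'
from h import *
from cell import robot
st(60,63,135)
a=cv2.resize(robot.read_camera("scene")[90:290,80:400,::-1],None,fx=1.25,fy=1.25)
b=robot.read_camera("side")[80:330,150:400,::-1]
cv2.imwrite("pics/s6.png",np.hstack([a,b]))
E
```

```text
t: 16.73
tcp_pos: [0.5327, -0.1215, 0.0744]
ee_rot: [-0.003, 0.659, 0.752, -0.0]
ft_force: [-0.5, 1.0, 1.1]
width: 0.0001
t16.73 plate [ -90.5 -157. ] z74.4 jaw-vs-ex -0.0 tilt [-0.005  0.004] F [-0.5  1.   1.1] w0.1 q [-0.43  0.41  1.74  0.    1.   -0.56]
delta tool mm [-63.   -0.5  -0.9]
t: 17.73
tcp_pos: [0.5419, -0.1914, 0.074]
ee_rot: [-0.003, 0.66, 0.752, -0.0]
ft_force: [-0.0, 0.1, -0.3]
width: -0.0002
t17.73 plate [ -90.6 -227.5] z74.0 jaw-vs-ex -0.0 tilt [-0.005  0.003] F [-0.   0.1 -0.3] w-0.2 q [-0.53  0.45  1.67  0.    1.03 -0.66]
delta tool mm [290.8 150.1 -60.5]
```

View pics/s6.png

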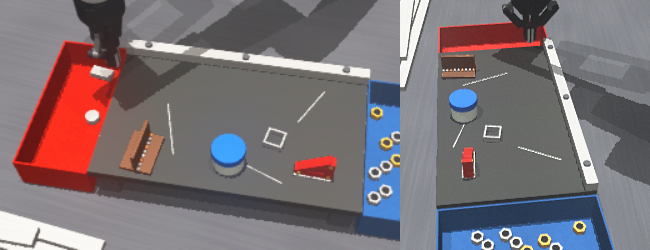

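The bar end is now in the tray at (101,72). For the ring I keep this orientation with shut fingers: pull it back to the stop bar, then sweep along it.

```bash
python3 -m handwheel '{"twist":[[0.004,-0.005,0],[0,0,0],[0,0,0],[0,0,0],[0,0,0],[0,0,0],[0,0,0],[0,0,0]],"delta_pos":[[0,0,-25],[0,0,-35],[30,16,-5],[42,22,0],[42,22,0],[42,22,0],[42,22,0],[40,21,0]],"fingers":[0,0,0,0,0,0,0,0]}'
python3 - <<'E'
from h import *
st(62,64,135)
E
```

```text
t: 18.82
tcp_pos: [0.6367, 0.0676, 0.1402]
ee_rot: [-0.003, 0.661, 0.75, -0.003]
ft_force: [0.3, -0.9, 0.1]
width: -0.0001
t18.82 plate [37.2 16.9] z140.2 jaw-vs-ex -0.3 tilt [-0.008 -0.001] F [ 0.3 -0.9  0.1] w-0.1 q [-0.07  0.49  1.42 -0.    1.24 -0.19]
delta tool mm [47.2 24.6  5. ]
```

```bash
python3 -m handwheel '{"twist":[[-0.001,-0.008,-0.005],[0,0,0],[0,0,0]],"delta_pos":[[23,12,0],[20,10,0],[0,0,0]],"fingers":[0,0,0]}'
python3 - <<'E'
from h import *
from cell import robot
st(62,64,75)
I=robot.camera_info("wrist"); im=robot.read_camera("wrist"); h,s,v=cv2.split(cv2.cvtColor(im,cv2.COLOR_RGB2HSV))
cv2.imwrite("pics/w7.png",im[:,:,::-1])
E
```

```text
t: 19.2
tcp_pos: [0.653, 0.1195, 0.1392]
ee_rot: [0.0, 0.657, 0.754, -0.005]
ft_force: [-0.3, -1.1, 0.7]
width: 0.0
t19.20 plate [60.2 66.2] z139.2 jaw-vs-ex 0.3 tilt [-0.007 -0.008] F [-0.3 -1.1  0.7] w0.0 q [ 0.02  0.53  1.35 -0.01  1.26 -0.12]
delta tool mm [-1.7  2.3 64.2]
```

View pics/w7.png

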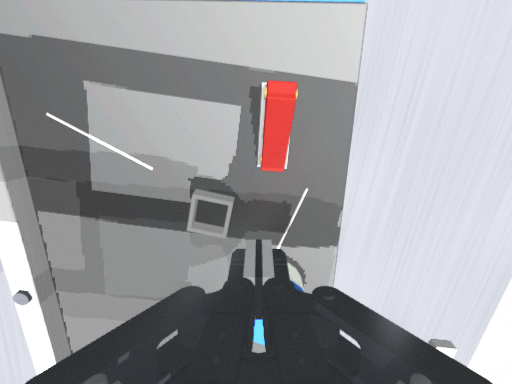

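The ring is at (211,214), the magnet (278,125) is clear, and the jar (290,275) is beside the fingers. I descend behind the ring.

```bash
python3 -m handwheel '{"twist":[[-0.008,0.007,0.005],[0,0,0],[0,0,0],[0,0,0],[0,0,0],[0,0,0],[0,0,0]],"delta_pos":[[-2,2,8],[0,0,14],[0,0,14],[0,0,13],[0,0,8],[0,0,2],[0,0,0]],"fingers":[0,0,0,0,0,0,0]}'
python3 - <<'E'
from h import *
st(62,64,75)
E
```

```text
t: 20.12
tcp_pos: [0.6537, 0.1124, 0.0746]
ee_rot: [-0.001, 0.661, 0.75, -0.002]
ft_force: [-0.2, -1.1, 0.4]
width: 0.0004
t20.12 plate [59.9 59.1] z74.6 jaw-vs-ex -0.3 tilt [-0.004 -0.001] F [-0.2 -1.1  0.4] w0.4 q [ 0.    0.59  1.43 -0.    1.13 -0.12]
delta tool mm [ 4.9  2.  -0.4]
```

```bash
python3 -m handwheel '{"twist":[[0,0,0],[0,0,0],[0,0,0],[0,0,0],[0,0,0],[0,0,0],[0,0,0],[0,0,0]],"delta_pos":[[5,0,0],[0,-6,0],[0,-8,0],[0,-9,0],[0,-10,0],[0,-10,0],[0,-10,0],[0,-10,0]],"fingers":[0,0,0,0,0,0,0,0]}'
python3 - <<'E'
from h import *
st(-66,64,75)
E
```

```text
t: 21.12
tcp_pos: [0.587, 0.1096, 0.0765]
ee_rot: [0.0, 0.661, 0.75, -0.001]
ft_force: [1.2, 0.2, -0.5]
width: 0.0002
t21.12 plate [-6.5 65. ] z76.5 jaw-vs-ex -0.3 tilt [-0.    -0.001] F [ 1.2  0.2 -0.5] w0.2 q [-0.    0.48  1.61 -0.    1.05 -0.13]
delta tool mm [ -1.3 -59.4   1.6]
```

```bash
python3 -m handwheel '{"twist":[[0,0,0],[0,0,0],[0,0,0],[0,0,0],[0,0,0],[0,0,0],[0,0,0]],"delta_pos":[[0,-9,1],[0,-10,0],[0,-10,0],[0,-10,0],[0,-9,0],[0,-4,0],[0,0,0]],"fingers":[0,0,0,0,0,0,0]}'
python3 - <<'E'
from h import *
from cell import robot
st(-66,64,75)
import json
for n in ("scene","side"):
    im=robot.read_camera(n); I=robot.camera_info(n); cv2.imwrite(f"pics/{n}8.png",im[:,:,::-1])
    h,s,v=cv2.split(cv2.cvtColor(im,cv2.COLOR_RGB2HSV)); m=((v>120)&(s<60)).astype('u1')
    for k in cv2.findContours(m,cv2.RETR_EXTERNAL,cv2.CHAIN_APPROX_NONE)[0]:
        P=np.array([plate(ray(I,*p,.082)*1000) for p in k[:,0]]).astype('f4'); c,wh,a=cv2.minAreaRect(P)
        if abs(c[0])<115 and abs(c[1])<200 and cv2.contourArea(k)>20: print(n,cv2.boundingRect(k),np.round(c,1),np.round(wh,1),round(a,1))
a=cv2.imread("pics/scene8.png")[90:290,80:400]; b=cv2.imread("pics/side8.png")[80:330,150:400]
cv2.imwrite("pics/s8.png",np.hstack([cv2.resize(a,None,fx=1.25,fy=1.25),b]))
E
```

```text
t: 22.0
tcp_pos: [0.5312, 0.1026, 0.0757]
ee_rot: [0.0, 0.661, 0.75, -0.0]
ft_force: [0.3, -0.7, 0.0]
width: -0.0001
t22.00 plate [-62.9  65.3] z75.7 jaw-vs-ex -0.3 tilt [-0.    -0.001] F [ 0.3 -0.7  0. ] w-0.1 q [-0.01  0.4   1.76 -0.    0.99 -0.14]
delta tool mm [-1.3 -3.1  0.8]
scene (343, 232, 28, 19) [ 95.6 176.1] [48.9 36. ] 88.2
scene (314, 228, 31, 13) [ 92.9 124.6] [56.2 16.4] 85.8
scene (277, 222, 30, 16) [93.3 54.6] [61.2  4.8] 68.5
scene (250, 218, 25, 12) [89.2 -1.3] [24.1 45.8] 8.9
scene (151, 133, 78, 105) [  10.1 -134.3] [150.7 237.7] 89.8
scene (0, 0, 512, 384) [-111.3  -61.9] [ 988.5 1372.4] 8.6
side (202, 204, 13, 24) [84.8 66.7] [59.4  3.7] 68.6
side (201, 187, 26, 15) [73.2 12.7] [38.  47.9] 86.1
side (213, 152, 45, 14) [ 23.5 -90.1] [97.3  6.5] 16.5
side (289, 139, 16, 4) [-114.2 -133.4] [ 9.6 32.8] 89.6
```

View pics/s8.png

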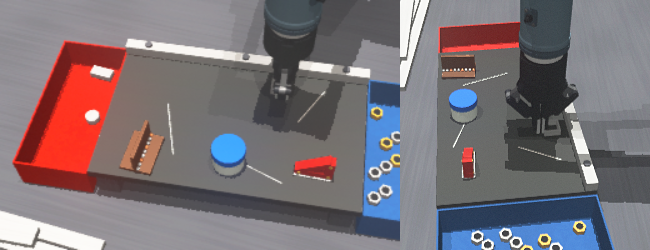

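The bar end (101,72) and slug (92,117) lie in the red tray, and the ring is just in front of the tips at right (547,125), near the stop bar. I go behind it on the +y side.

```bash
python3 -m handwheel '{"twist":[[0,0,0],[0,0,0],[0,0,0],[0,0,0],[0,0,0],[0,0,0]],"delta_pos":[[0,3,0],[0,0,-14],[0,0,-14],[18,-8,0],[18,-12,0],[0,-8,0]],"fingers":[0,0,0,0,0,0]}'
python3 - <<'E'
from h import *
from cell import robot
st(-91,105,75)
im=robot.read_camera("side"); I=robot.camera_info("side")
cv2.imwrite("pics/s9.png",cv2.resize(im[110:290,180:360,::-1],None,fx=3,fy=3))
E
```

```text
t: 22.85
tcp_pos: [0.5013, 0.138, 0.1062]
ee_rot: [0.001, 0.661, 0.75, 0.0]
ft_force: [-0.3, 0.5, -0.5]
width: -0.0
t22.85 plate [-87.8 104.3] z106.2 jaw-vs-ex -0.3 tilt [ 0.001 -0.   ] F [-0.3  0.5 -0.5] w-0.0 q [ 0.05  0.33  1.78 -0.    1.04 -0.07]
delta tool mm [ 0.7 -3.2 31.2]
```

View pics/s9.png

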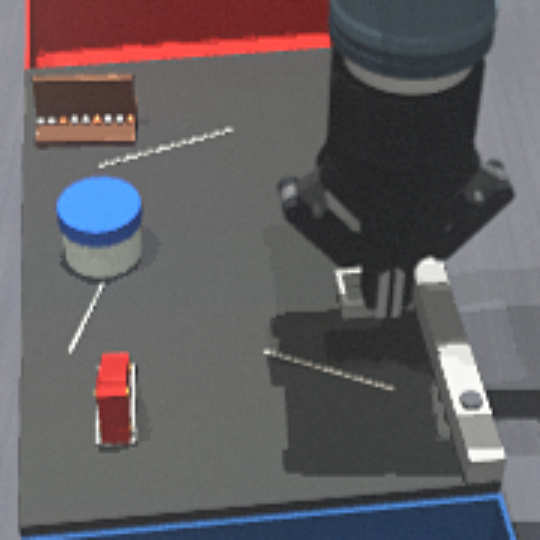

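The ring's left (+x) edge shows beside the fingers at crop (336–345, 268–300). I compute where that puts it.

```bash
python3 - <<'E'
from h import *
from cell import robot
I=robot.camera_info("side")
for u,v in ((336,268),(343,303)): print(plate(ray(I,180+u/3,110+v/3,.082)*1000))
E
```

```text
[-71.3793128   45.63788885]
[-70.1548604   76.24126227]
```

```bash
python3 -m handwheel '{"twist":[[0,0,0.004],[0,0,0],[0,0,0],[0,0,0],[0,0,0]],"delta_pos":[[0,0,10],[0,0,11],[0,0,6],[0,0,2],[0,0,0]],"fingers":[0,0,0,0,0]}'
python3 -m handwheel '{"twist":[[0,0,0],[0,0,0],[0,0,0],[0,0,0],[0,0,0],[0,0,0],[0,0,0],[0,0,0]],"delta_pos":[[-6,0,0],[-9,0,0],[-10,0,0],[-11,0,0],[-11,0,0],[-11,0,0],[-11,0,0],[-11,0,0]],"fingers":[0,0,0,0,0,0,0,0]}'
python3 - <<'E'
from h import *
st(-87,-222,75)
E
```

```text
t: 23.52
tcp_pos: [0.4998, 0.1366, 0.0736]
ee_rot: [-0.0, 0.663, 0.749, -0.001]
ft_force: [0.4, 0.7, 0.7]
width: 0.0
t: 24.52
tcp_pos: [0.5109, 0.0513, 0.0746]
ee_rot: [0.001, 0.663, 0.748, -0.001]
ft_force: [-0.3, -0.1, -0.7]
width: -0.0
t24.52 plate [-89.6  17.1] z74.6 jaw-vs-ex -0.6 tilt [-0.    -0.002] F [-0.3 -0.1 -0.7] w-0.0 q [-0.12  0.36  1.82 -0.    0.96 -0.24]
delta tool mm [-239.1    5.1   -0. ]
```

```bash
python3 -m handwheel '{"twist":[[0,0,-0.01],[0,0,0],[0,0,0],[0,0,0],[0,0,0],[0,0,0],[0,0,0],[0,0,0]],"delta_pos":[[-9,1,0],[-11,0,0],[-11,0,0],[-11,0,0],[-11,0,0],[-11,0,0],[-11,0,0],[-11,0,0]],"fingers":[0,0,0,0,0,0,0,0]}'
cat > chk.py <<'E'
from h import *
from cell import robot
st(-89,-222,75)
for n,old in (("scene","pics/scene0.png"),("side","pics/side0.png")):
    im=robot.read_camera(n)[:,:,::-1]; I=robot.camera_info(n)
    h,s,v=cv2.split(cv2.cvtColor(im,cv2.COLOR_BGR2HSV)); m=((v>110)&(s<70)).astype('u1')
    roi=np.zeros_like(m); q=np.array([[178,137],[374,158],[370,258],[155,228],[95,222],[130,130]]) if n=="scene" else np.array([[190,105],[292,103],[333,266],[188,280]]); cv2.fillPoly(roi,[q],1)
    for k in cv2.findContours(m&roi,cv2.RETR_EXTERNAL,cv2.CHAIN_APPROX_NONE)[0]:
        P=np.array([plate(ray(I,*p,.082)*1000) for p in k[:,0]]).astype('f4'); c,wh,a=cv2.minAreaRect(P)
        if cv2.contourArea(k)>12: print(n,cv2.boundingRect(k),np.round(c,1),np.round(wh,1),round(a,1))
E
python3 chk.py
```

```text
t: 25.52
tcp_pos: [0.5239, -0.04, 0.0747]
ee_rot: [0.0, 0.659, 0.752, -0.001]
ft_force: [0.2, -0.4, -0.2]
width: 0.0003
t25.52 plate [-88.7 -75.1] z74.7 jaw-vs-ex 0.0 tilt [-0.    -0.002] F [ 0.2 -0.4 -0.2] w0.3 q [-0.29  0.38  1.79 -0.    0.97 -0.42]
delta tool mm [-1.469e+02 -4.000e-01 -1.000e-01]
scene (148, 178, 12, 11) [  30.1 -229.8] [26.6 20.6] 42.1
scene (220, 142, 13, 12) [ -82.4 -104. ] [29.9 25.6] 8.8
scene (152, 142, 19, 13) [ -60.  -239.8] [39.1 23.8] 81.5
scene (150, 137, 224, 122) [14.2 -3.5] [412.2 233.4] 89.8
side (211, 245, 3, 13) [ 81.9 150.7] [25.9  3.3] 87.5
side (223, 230, 3, 28) [ 61.  136.1] [59.7  3.3] 86.4
side (267, 226, 45, 14) [-51.5 126.3] [ 5.4 79.2] 60.7
side (202, 204, 13, 24) [85.  66.8] [59.9  4.3] 67.7
side (200, 187, 27, 16) [74.8 12.9] [41.5 51.5] 82.5
side (212, 152, 46, 14) [ 23.7 -90. ] [100.5   6.5] 16.5
```

The ring is measured at about (-83,-103) on the plate, squarely against the fingers. I carry on off the end.

```bash
python3 -m handwheel '{"twist":[[0,0,0],[0,0,0],[0,0,0],[0,0,0],[0,0,0],[0,0,0],[0,0,0],[0,0,0]],"delta_pos":[[-8,1,0],[-11,1,0],[-11,1,0],[-11,0,0],[-11,0,0],[-11,0,0],[-11,0,0],[-11,0,0]],"fingers":[0,0,0,0,0,0,0,0]}'
python3 -m handwheel '{"twist":[[0,0,0],[0,0,0],[0,0,0],[0,0,0],[0,0,0],[0,0,0],[0,0,0]],"delta_pos":[[-9,0,0],[-11,0,0],[-11,0,0],[-11,0,0],[-9,0,0],[0,0,0],[0,0,0]],"fingers":[0,0,0,0,0,0,0]}'
python3 chk.py
```

```text
t: 26.62
tcp_pos: [0.539, -0.1295, 0.0748]
ee_rot: [0.001, 0.659, 0.752, -0.001]
ft_force: [-0.6, 0.5, 0.9]
width: 0.0001
t: 27.5
tcp_pos: [0.5462, -0.1846, 0.0748]
ee_rot: [0.001, 0.66, 0.752, -0.001]
ft_force: [0.3, 0.2, 0.1]
width: 0.0002
t27.50 plate [ -85.5 -221.4] z74.8 jaw-vs-ex -0.0 tilt [ 0.    -0.002] F [0.3 0.2 0.1] w0.2 q [-0.52  0.45  1.67 -0.    1.02 -0.65]
delta tool mm [-0.6 -3.5 -0.2]
scene (148, 178, 12, 11) [  30.2 -229.9] [26.8 20.4] 37.2
scene (159, 155, 13, 13) [ -27.4 -223.6] [31.4 24.2] 8.8
scene (150, 144, 224, 115) [14.2 -3.5] [412.2 233.4] 89.8
scene (152, 142, 19, 12) [ -60.3 -240.8] [37.1 23.5] 79.5
scene (198, 139, 26, 13) [ -93.7 -140. ] [42.1 37.2] 50.7
side (211, 245, 3, 13) [ 81.9 150.7] [25.9  3.3] 87.5
side (223, 230, 3, 28) [ 61.  136.1] [59.7  3.3] 86.4
side (267, 226, 45, 14) [-51.5 126.3] [ 5.4 79.2] 60.7
side (202, 204, 13, 24) [85.  66.8] [59.9  4.3] 67.7
side (200, 187, 27, 16) [74.2 13.7] [40.3 49.9] 85.9
side (212, 152, 46, 14) [ 23.7 -90. ] [100.5   6.5] 16.5
side (294, 118, 18, 62) [-120.2 -113.7] [215.1   7.9] 87.4
```

A new contour in the tray looks like the ring. I raise the arm clear and verify everything at tray-floor height.

```bash
python3 -m handwheel '{"twist":[[0,0,0],[0,0,0],[0,0,0],[0,0,0],[0,0,0],[0,0,0],[0,0,0],[0,0,0]],"delta_pos":[[0,0,-30],[0,0,-40],[0,0,-40],[-40,-40,-20],[-40,-40,0],[-40,-40,0],[0,0,0],[0,0,0]],"fingers":[0,0,0,0,0,0,0,0]}'
cat > fin.py <<'E'
from h import *
from cell import robot
st()
tray=np.array([0,-272.]) # plate coords of tray centre
I=robot.camera_info("scene"); im=robot.read_camera("scene")[:,:,::-1].copy(); old=cv2.imread("pics/scene0.png")
h,s,v=cv2.split(cv2.cvtColor(im,cv2.COLOR_BGR2HSV)); m=((v>110)&(s<70)).astype('u1')
roi=np.zeros_like(m); cv2.fillPoly(roi,[np.array([[178,128],[132,126],[96,232],[150,238]])],1)
for k in cv2.findContours(m&roi,cv2.RETR_EXTERNAL,cv2.CHAIN_APPROX_NONE)[0]:
    P=np.array([plate(ray(I,*p,.015)*1000)-tray for p in k[:,0]]).astype('f4'); c,wh,a=cv2.minAreaRect(P)
    if cv2.contourArea(k)>12: print("tray",cv2.boundingRect(k),np.round(c,1),np.round(wh,1))
for n in("scene","side"):
    im=robot.read_camera(n)[:,:,::-1]; old=cv2.imread(f"pics/{n}0.png")
    def masks(i):
        h,s,v=cv2.split(cv2.cvtColor(i,cv2.COLOR_BGR2HSV)); r=np.zeros_like(v)
        cv2.fillPoly(r,[np.array([[184,137],[372,160],[369,256],[158,228]]) if n=="scene" else np.array([[190,134],[290,132],[333,266],[188,278]])],1)
        r=r>0
        return {"lid":r&(h>95)&(h<125)&(s>120),"red":r&((h<8)|(h>172))&(s>150)&(v>110),"brown":r&(h<15)&(s>60)&(s<200),"white":r&(v>190)&(s<50)}
    A,B=masks(old),masks(im)
    for k in A: print(n,k,[(int(x.sum()),np.argwhere(x).mean(0).round(1)) for x in(A[k],B[k])])
    w=[(cv2.boundingRect(k)) for k in cv2.findContours(B["white"].astype('u1'),0,2)[0] if cv2.contourArea(k)>8]; print(w)
E
python3 fin.py
```

```text
t: 28.6
tcp_pos: [0.4414, -0.3187, 0.2096]
ee_rot: [0.001, 0.657, 0.754, -0.001]
ft_force: [-0.9, 0.9, 0.2]
width: -0.0
t28.60 plate [-206.8 -340.6] z209.6 jaw-vs-ex 0.4 tilt [ 0.    -0.003] F [-0.9  0.9  0.2] w-0.0 q [-0.83  0.26  1.58 -0.    1.29 -0.97]
tray (150, 194, 12, 33) [51.8 42.5] [80.1  6.8]
tray (148, 178, 12, 11) [-13.7  17.4] [28.8 22.3]
tray (159, 155, 13, 13) [-76.1  24.2] [34.  26.5]
tray (152, 142, 19, 11) [-113.5    6.4] [40.3 21.8]
scene lid [(610, array([209.8, 262.3])), (611, array([209.8, 262.3]))]
scene red [(384, array([222.6, 332.3])), (385, array([222.6, 332.3]))]
scene brown [(1127, array([213.7, 223.6])), (1109, array([213.6, 222.3]))]
scene white [(433, array([187.2, 263.9])), (132, array([203.1, 274.3]))]
[]
side lid [(534, array([179.9, 212.7])), (534, array([179.9, 212.7]))]
side red [(166, array([238. , 217.3])), (182, array([238.8, 217.2]))]
side brown [(966, array([175.1, 210.9])), (961, array([174.6, 210.9]))]
side white [(409, array([191.6, 251.1])), (144, array([209.2, 236.8]))]
[]
```

```bash
python3 - <<'E'
from h import *
from cell import robot
I=robot.camera_info("wrist"); im=robot.read_camera("wrist")[:,:,::-1]
h,s,v=cv2.split(cv2.cvtColor(im,cv2.COLOR_BGR2HSV))
red=(((h<8)|(h>172))&(s>150)).astype('u1'); print("red px",red.sum(), cv2.boundingRect(red))
ks=cv2.findContours(red,cv2.RETR_EXTERNAL,cv2.CHAIN_APPROX_NONE)[0]
roi=np.zeros_like(red); cv2.drawContours(roi,[cv2.convexHull(max(ks,key=cv2.contourArea))],-1,1,-1)
m=((v>80)&(s<90)).astype('u1')&roi
for k in cv2.findContours(m,cv2.RETR_EXTERNAL,cv2.CHAIN_APPROX_NONE)[0]:
    if cv2.contourArea(k)<60: continue
    for z in(.015,.07):
        P=np.array([plate(ray(I,*p,z)*1000)-[0,-272] for p in k[:,0]]).astype('f4'); c,wh,a=cv2.minAreaRect(P); print(z,cv2.boundingRect(k),np.round(c,1),np.round(wh,1))
E
```

```text
red px 23221 (314, 44, 198, 135)
0.015 (416, 84, 28, 24) [-20.7  14.6] [29.4 23.7]
0.07 (416, 84, 28, 24) [-51.1  14.8] [24.6 19.8]
0.015 (332, 84, 22, 40) [-116.8    5.1] [40.2 20.2]
0.07 (332, 84, 22, 40) [-131.5    6.9] [33.6 16.9]
0.015 (358, 67, 33, 35) [-82.7  25. ] [33.5 31. ]
0.07 (358, 67, 33, 35) [-103.    23.5] [28.  25.9]
```

Both views agree at floor height, to within the wrist camera's usual 6 mm offset. I hand in.

```bash
python3 -c "
from cell import robot
print(robot.job_done())"
```

```text
the job is handed in; nothing more can be done
None
```

All three offcuts are in the red scrap tray, and I handed the job in at about 29 s of the 72 s allowed. The system gave no verdict.

**What I did**
- **Slug:** I pulled it out of its gap between the tee and the jar, then swept it off the plate's end with the fingertips.
- **Bar end:** the first sweep let it slip sideways against the stop bar. I re-measured it and swept it along the stop bar with shut fingers, which worked.
- **Ring:** I pulled it back from between the jar and the magnet, then swept it off close beside the stop bar.

**Last checks**
- **Offcuts:** the scene and wrist cameras place all three on the tray floor, and sizes match. In tray coordinates (mm), the scene view gives:
  - slug at (-14, 17)
  - ring at (-76, 24)
  - bar end at (-114, 6), the tightest, with the limit at 127
- **Disagreement:** the wrist view reads 3–7 mm lower in x than the scene view. I had seen the same kind of offset earlier.
- **Tee, magnet and jar:** their image positions match the start to about 1 px. The tee's colour patch shifted 1.3 px in the scene view but only 0.5 px in the side view.
- **Contact:** on the first descent the fingertips pressed on the plate with about 38 N, and I raised them straight away. No later reading showed a notable force. At the end the arm stood clear of everything.

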